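# Load the contact-test station through its spring doors

### The job

Lay the yellow pin plate that lies beside the station flat in the nest of the steel carrier. Then push the carrier by its upright post along the lane, through the spring doors and fully home against the end of the test station, and let go so that the doors stand shut behind it. Last, press the black probe knob on the station's cover fully down, and leave the bracket, the latch module and the screwdriver where they are.

Things in the scene. Friction and masses are not known exactly. Their poses are not given: they have to be found in the camera images.
- pin_plate: Yellow flat pin plate with two bright contact bars on top, 50 (own x) x 62 (own y) x 10 mm, loose, flat on the bench to the right of the station (others lie far off); origin at the centre of its underside, z up. Its solid body is 9 mm thick. Either way round (half turn) is right in the nest. About 50 g.
- station: Aluminium test station, fixed to the bench, 262 x 98 mm on plan. Origin: on the bench top at the middle of the doorway; own x = direction of travel, z up. Open lane from x -0.118 to 0, floor at z 0.004, between two rails (tops z 0.010, inner faces y +-0.0318, outer +-0.039). Behind the doors a chamber with outer walls at y +-0.049, up to x 0.144.
- door_left (a joint): Angle of the door leaf on the station's +y side: 0 = shut, grows as it swings into the chamber (to 1.5 rad; inwards only). Leaf 39 mm long, z 0.011 to 0.0315, upright hinge at x 0, y 0.0405. A light spring (0.008 to 0.025 N m) shuts it. A passing carrier meets a few newtons and opens both leaves to about 1.3 rad; they shut once its rear is some 40 mm past the doorway.
- door_right (a joint): The same for the mirrored leaf on the station's -y side, hinge at y -0.0405.
- carrier: Dark steel carrier, loose, starts in the open lane before the doors, own x along the station's x. Base 96 (x) x 60 (y) x 14 mm, origin at the centre of its underside, about 0.5 kg. At x -0.038 stands a square post 14 x 14 mm with a black cap of the same width, top 92 mm above the underside. About 2 mm play a side in the slippery lane; held loosely or pushed too high, the nose dips and drags.
- nest (a point): Centre of the nest floor, on the carrier's top at carrier x 0.010, 14 mm above its underside. Takes the plate with the plate's y (62 mm) along the carrier's x; lips 5 mm high at the two ends (67 mm apart) and the four corners (sides 55 mm apart); the middle 48 mm of each long side is open for fingers. 2.5 mm play on every side.
- nose (a point): Middle of the carrier's front face, 48 mm ahead of its origin and 7 mm above its underside. Home when it meets end_stop.
- end_stop (a point): Middle of the inner face of the station's end wall, at station x 0.138, z 0.011.
- post_grip (a point): On the axis of the carrier's post, 66 mm above the carrier's underside (z 0.070): a good height to grip, the fingertips then stay above the station's cover.
- probe_head (a joint): How far the probe head is pressed down, m: 0 = up, 0.010 = fully down; it moves against about 4 N of friction and stays where it is left.
- probe_top (a point): Centre of the top face of the round black probe knob (32 mm diameter, 12 mm high) on the cover at station x 0.100, y 0; z 0.093 when up, 0.083 when fully down. Clear of a gripper that holds the post at home (48 mm behind it).
- latch_module: Bystander: black latch module with clear cover, 69 x 52 x 49 mm, on the bench beyond the work.
- bracket: Bystander: chrome angle bracket, 28 x 56 x 36 mm, on the bench beyond the station.
- screwdriver: Bystander: screwdriver with red handle, 187 mm long, lying on the bench beyond the station's far end.
- slot_mid (a point): Middle of the slot in the chamber's clear cover, on its top (station x 0.038, z 0.037). The slot is 30 mm wide (station y +-0.015) and runs from x 0 to 0.075: the carrier's post passes through it. The cover's underside is at z 0.033. Only the probe knob and its collar (30 mm diameter, top at z 0.049) stand higher than the cover.
Not all that is in view belongs to the job. What is shaped like the carrier but purple is not meant. Of the things that look like the pin_plate, the smaller one is meant.

How it is judged:
On the way, in this order (a step that is already met when the one before it is completed fails the run):
1. the pin plate lies flat in the carrier's nest, let go (distance between pin_plate and nest below 0.006 m and z of pin_plate in the frame of nest below 0.002 m and angle between the y axis of pin_plate and the x axis of carrier, either way round below 0.12 rad and angle between pin_plate's own z axis and vertical below 0.06 rad and contact force between the fingers and pin_plate below 0.1 N), for 0.2 s.
2. the carrier's nose has pushed both doors open (value of joint each of door_left, door_right above 0.6 rad and x of nose in the frame of station above 0.01 m).
3. the carrier is home against the end wall and both doors are shut behind it (x of nose in the frame of end_stop above -0.005 m and value of joint each of door_left, door_right below 0.08 rad), for 0.2 s.
4. the probe knob is pressed fully down (value of joint probe_head above 0.0085 m), for 0.1 s.
At the end, for the whole second after the job is handed in: The plate lies flat in the nest (within 6 mm of its centre and in line), the carrier's nose is within 5 mm of the end wall, both doors are shut (under 0.08 rad), the probe knob is down (at least 8.5 of 10 mm), and all is at rest (all of step 3 and distance between pin_plate and nest below 0.006 m and z of pin_plate in the frame of nest below 0.002 m and angle between pin_plate's own z axis and vertical below 0.06 rad and angle between the y axis of pin_plate and the x axis of carrier, either way round below 0.12 rad and angle between carrier's own z axis and vertical below 0.05 rad and distance between nose and end_stop below 0.008 m and value of joint probe_head above 0.0085 m and linear speed of each of carrier, pin_plate below 0.01 m/s); the robot touches nothing.
It fails at once if a bystander was moved by more than 30 mm (distance of any of latch_module, bracket, screwdriver from where it was at the start of the episode above 0.03 m).
It also fails if it takes over 53 s, if anything falls off the work surface, if the arm or the gripper's body presses on something with over 40 N, if the wrist force passes 120 N, or if a joint passes its speed limit or range.

### The arm

A 7-joint arm with a two-finger parallel gripper is mounted at the origin on a cart in front of the work surface, level with it; the furniture and walls round the work are solid. World frame = base frame: x ahead of the robot, y to its left, z up, the work surface at z = 0. Lengths are in m, angles in rad, forces in N, time in s.
With the tool pointing down it reaches from about 0.425 to 0.875 m from the base axis. Payload 4.7 kg.
Tool frame: the origin (TCP) lies between the finger pads; the fingertips stand 14 mm ahead of it and the grasp point (between the pads) lies 5 mm behind it; z points along the fingers, y is the line along which they close (so a half turn about z gives the same grasp; the last joint's range is limited). The gripper opens to 87 mm and grips with 3 to 60 N. Pads are 19 mm wide; open, the fingers measure 117 mm over their backs; the gripper's body (75 mm by 190 mm) begins 51 mm behind the grasp point.
Start: joints at [1.231, 0.321, -0.07, 1.45, 0.023, 1.371, -0.057], TCP at [0.225, -0.61, 0.237] pointing down, gripper open.
Joint ranges: [-2.86, 2.86], [-0.3, 2.09], [-1.38, 1.24], [0.06, 2.45], [-1.56, 4.7], [0.09, 2.05], [-2.69, 2.69]. Speed limits (rad/s): [2.57, 2.57, 3.14, 3.14, 3.14, 3.14, 3.14].

### API

Orientations are given as a rotation vector (axis times angle).
In Python, from bench import ctrl gives the robot as it stands.
- The arm moves only by the tool step_arm, never from a script. Its argument "commands" is a list of rows, each an object with "travel": the shift along the tool's x, y, z in m, a list of three; "turn": the turn, a rotation vector about the tool's x, y, z in degrees, a list of three. A call has 1 to 5 rows; each row is the pose to reach, as a shift and turn from the pose commanded when the call began, along the tool's axes at that moment; what a row does not reach only later rows make up. A row lasts 1/10 s, in which the tool goes at most 50 mm and 8.59 degrees, less where a joint would pass 70% of its speed; a pose out of reach is approached as far as the arm can. A call with a gripper value outside its range is refused whole. "gripper" is the opening, from 0 (shut) to 1 (fully open), set as the call begins (left out, the last holds). The fingers move at their own pace and stop on an object; "force" is the grip in N (left out, the last holds). Time passes only in rows, so rows that repeat a pose let the fingers close. It gives the time, the measured TCP pose, the force, the opening and the grip force at its end, in the units of the state.
- ctrl.get_state(): the state, without advancing time (a new reading comes with each control period).
- ctrl.get_image(name): name is "scene" or "side" or "wrist"; returns the picture (480x640x3 uint8, red, green, blue); there is no depth.
- ctrl.camera_model(name): a dict with "fx", "fy", "cx", "cy" (pixels), "k1" (the pictures are not rectified: a ray, as slopes to the right and down, at radius r is drawn at 1 + k1 r^2 times it, then the intrinsics apply), "R" (3x3) and "t" (3): a world point X has camera coordinates R X + t; the wrist camera has in their place "T_tool_cam" (4x4, takes a point from camera to tool coordinates, whose origin is the TCP and whose axes are the flange's). Camera axes: x right, y down, z forward; pixel columns grow to the right and rows downward; lengths in m; the calibration is good to about 2 mm. A picture is of the moment at which its call begins: read the wrist's pose just before it. camera_model takes no time and is no camera call.
- ctrl.close_job(): hands the job in; it is judged then, once.
The state is a dict: "time": time; "joint_positions": joint angles; "qd": joint speeds; "joint_torque": joint torques, N m; "position": TCP position; "tool_rot": TCP orientation; "ft_force": force on the tool from outside, world axes, zero at the start; "torque": the same for the moment, N m; "grip_width": opening from 0.0 (shut) to 1.0 (fully open); "grip_force": force on a finger pad.
Only numpy, scipy, OpenCV 4.12 (cv2) and the standard library are available. Lean on these libraries where they do the work, as an engineer would, in place of code of your own. Each camera call takes 0.05 s, during which the arm holds its last target. There are 200 camera calls.

## Working session

There is one attempt and no reset: what is moved stays moved. The work goes in short steps, Python scripts to look and compute and a tool call to move; the robot and the scene stay as the last step left them, time stands still between calls to the robot, and variables do not carry over. Pictures are saved under pics/ and viewed, at most 10 in all, crops included, and the job is handed in when it is done.

Besides the shell and the picture viewer there is one more tool, called after ">>>" as name(argument=value, ...), one argument or row to a line, values as JSON. step_arm: Moves the arm, as the interface text tells. Its arguments: {"type":"object","properties":{"commands":{"type":"array"},"gripper":{"type":"number"},"force":{"type":"number"}},"required":["commands"]}

```bash
mkdir -p pics && python3 - <<'E'
from bench import ctrl
import cv2,numpy as np
s=ctrl.get_state();print({k:np.round(v,3) for k,v in s.items()})
for n in("scene","side","wrist"):
    cv2.imwrite(f"pics/{n}0.png",ctrl.get_image(n)[:,:,::-1])
    m=ctrl.camera_model(n);print(n,{k:np.round(v,3).tolist() for k,v in m.items()})
E
```

```text
{'time': np.float64(0.0), 'joint_positions': array([ 1.231,  0.322, -0.07 ,  1.452,  0.023,  1.371, -0.057]), 'qd': array([ 0.   ,  0.001, -0.   ,  0.001, -0.001,  0.001,  0.002]), 'joint_torque': array([-0.0000e+00, -4.9129e+01, -4.0400e-01, -3.1254e+01, -6.4000e-02,
        4.4000e-02,  0.0000e+00]), 'position': array([ 0.225, -0.609,  0.235]), 'tool_rot': array([-3.091e+00, -5.530e-01,  1.000e-03]), 'ft_force': array([-0.587, -0.993,  0.   ]), 'torque': array([-0.001,  0.001, -0.049]), 'grip_force': np.float64(0.0), 'grip_width': np.float64(1.002)}
scene {'fx': 615.196, 'fy': 615.196, 'cx': 314.943, 'cy': 245.423, 'k1': -0.209, 'R': [[-0.694, 0.72, -0.006], [0.529, 0.504, -0.682], [-0.488, -0.477, -0.731]], 't': [0.364, -0.299, 1.771]}
side {'fx': 592.486, 'fy': 592.486, 'cx': 328.202, 'cy': 251.594, 'k1': -0.008, 'R': [[0.593, 0.805, -0.018], [0.641, -0.485, -0.594], [-0.487, 0.341, -0.804]], 't': [-0.393, -0.296, 1.486]}
wrist {'fx': 413.123, 'fy': 413.123, 'cx': 319.514, 'cy': 240.013, 'k1': -0.012, 'T_tool_cam': [[0.001, -0.955, -0.297, 0.082], [1.0, 0.001, 0.0, -0.0], [-0.0, -0.297, 0.955, -0.148], [0.0, 0.0, 0.0, 1.0]]}
```

View pics/scene0.png

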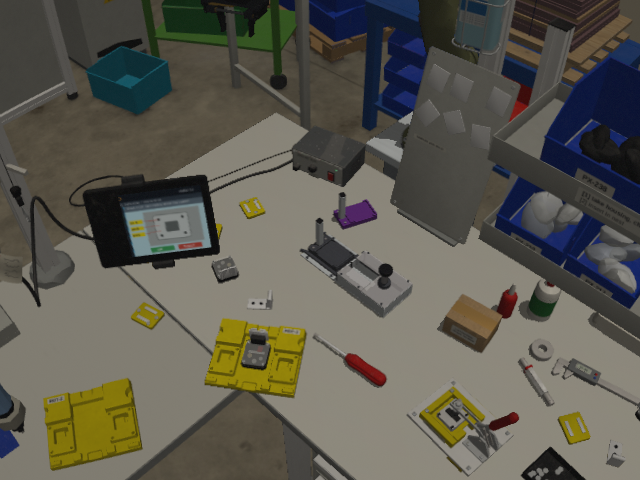

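View pics/side0.png

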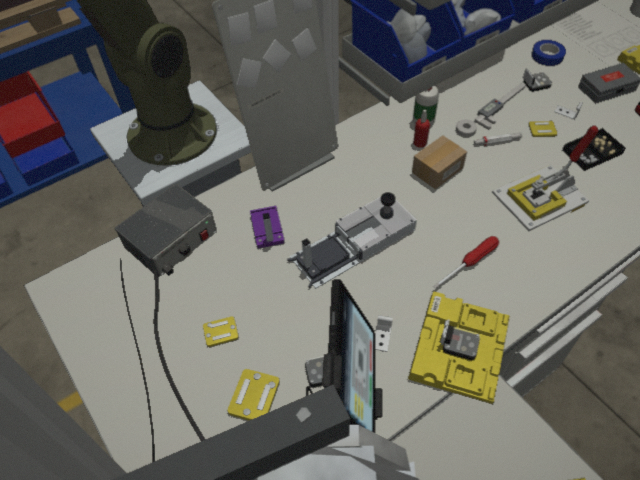

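The scene view shows the station with carrier (post 320,225; knob 385,270), the purple decoy at 355,213, and yellow plates at (252,207), (218,232, half hidden), (148,315) and (574,428). In the side view: post (306,245), knob (387,205), plates (220,331), (254,393), (543,128).

```bash
cat > h.py <<'E'
from bench import ctrl
import cv2,numpy as np
from scipy.spatial.transform import Rotation as Ro
def cam(n,s=None):
    m=ctrl.camera_model(n);K=np.array([[m['fx'],0,m['cx']],[0,m['fy'],m['cy']],[0,0,1]])
    if n=='wrist':
        T=np.eye(4);T[:3,:3]=Ro.from_rotvec(s['tool_rot']).as_matrix();T[:3,3]=s['position']
        W=np.linalg.inv(T@np.array(m['T_tool_cam']));R,t=W[:3,:3],W[:3,3]
    else:R,t=np.array(m['R']),np.array(m['t'])
    return K,np.array([m['k1'],0,0,0.]),R,t
def ray(c,p):
    K,d,R,t=c;u=cv2.undistortPoints(np.array(p,float).reshape(-1,1,2),K,d).reshape(-1,2)
    D=np.c_[u,np.ones(len(u))]@R;return -R.T@t,D/np.linalg.norm(D,axis=1)[:,None]
def onz(c,p,z):
    o,D=ray(c,p);return o+D*((z-o[2])/D[:,2])[:,None]
def proj(c,X):
    K,d,R,t=c;return cv2.projectPoints(np.array(X,float).reshape(-1,1,3),cv2.Rodrigues(R)[0],t,K,d)[0].reshape(-1,2)
def tri(c1,p1,c2,p2):
    o1,D1=ray(c1,p1);o2,D2=ray(c2,p2);r=[]
    for a,b in zip(D1,D2):
        s=np.linalg.lstsq(np.c_[a,-b],o2-o1,rcond=None)[0];A=o1+s[0]*a;B=o2+s[1]*b
        r.append([*(A+B)/2,np.linalg.norm(A-B)])
    return np.array(r)
def totool(s,v): return Ro.from_rotvec(s['tool_rot']).inv().apply(v)
E
python3 - <<'E'
from h import *
np.set_printoptions(precision=4,suppress=True)
for n in("scene","side"):
    c=cam(n);im=cv2.imread(f"pics/{n}0.png");h=cv2.cvtColor(im,cv2.COLOR_BGR2HSV)
    m=cv2.inRange(h,(20,120,90),(35,255,255))
    m=cv2.morphologyEx(m,cv2.MORPH_CLOSE,np.ones((7,7)))
    for k in cv2.findContours(m,0,2)[0]:
        if cv2.contourArea(k)<120:continue
        (p,wh,a)=cv2.minAreaRect(k);b=cv2.boxPoints((p,wh,a));P=onz(c,b,.009)
        e=np.diff(np.r_[P,P[:1]],axis=0)
        print(n,np.round(p),onz(c,[p],.01)[0,:2],"sides",np.linalg.norm(e,axis=1),"ang",np.degrees(np.arctan2(e[:,1],e[:,0]))[:2])
a,b=cam('scene'),cam('side')
print(tri(a,[[320,220],[385.5,268],[342,196],[264,301]],b,[[305,241],[387,199],[267,217],[384,330]]))
E
```

```text
scene [574. 427.] [0.5527 0.7407] sides [0.0506 0.0691 0.0492 0.0678] ang [153.6385  53.9263]
scene [452. 415.] [0.6934 0.5349] sides [0.0969 0.1    0.0935 0.0961] ang [178.0473  80.0503]
scene [ 89. 424.] [1.2086 0.0386] sides [0.2045 0.1692 0.1899 0.1716] ang [151.7682  65.4019]
scene [255. 356.] [0.8654 0.1553] sides [0.1704 0.2068 0.1652 0.1905] ang [-136.0788  125.1644]
scene [147. 315.] [ 0.9616 -0.0971] sides [0.0522 0.0724 0.0507 0.0706] ang [-148.4803  105.4915]
scene [137. 228.] [ 0.8198 -0.3403] sides [0.0313 0.0584 0.0305 0.0584] ang [146.6019  61.6518]
scene [252. 207.] [ 0.567  -0.1847] sides [0.0567 0.0651 0.055  0.0643] ang [160.3154  60.0456]
side [ 70. 402.] [ 0.5297 -0.4757] sides [0.0357 0.0258 0.0353 0.0255] ang [90.25    3.0296]
side [253. 395.] [ 0.7154 -0.2055] sides [0.0938 0.0742 0.092  0.0704] ang [128.9967  31.7194]
side [220. 331.] [ 0.5661 -0.1878] sides [0.0621 0.0505 0.0606 0.0502] ang [ 69.531  -18.9982]
side [462. 346.] [0.8685 0.161 ] sides [0.1983 0.1681 0.1935 0.1528] ang [125.1622  34.4784]
side [537. 195.] [0.696  0.5589] sides [0.0977 0.121  0.0921 0.1161] ang [100.6692  -9.4738]
side [543. 128.] [0.5537 0.7372] sides [0.0672 0.0507 0.0658 0.0503] ang [ 56.799  -47.3736]
side [630.  57.] [0.5052 1.1482] sides [0.0473 0.1131 0.0455 0.1126] ang [ 52.4375 -53.7149]
[[0.5426 0.0342 0.0943 0.0006]
 [0.5499 0.2353 0.089  0.0029]
 [0.4407 0.0107 0.0872 0.0005]
 [0.7549 0.0642 0.0134 0.0006]]
```

```bash
python3 - <<'E'
import cv2,numpy as np
a=cv2.imread('pics/scene0.png')[190:320,200:430];b=cv2.imread('pics/side0.png')[170:350,190:430]
a=cv2.resize(a,(640,362),interpolation=2);a=a
b=cv2.resize(cv2.imread('pics/side0.png')[180:350,190:430],None,fx=3.3,fy=3.3,interpolation=2)
cv2.imwrite('pics/c1.png',cv2.resize(cv2.imread('pics/scene0.png')[190:320,220:420],None,fx=4,fy=4,interpolation=2));cv2.imwrite('pics/c2.png',b)
E
```

```text
(no output)
```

View pics/c1.png

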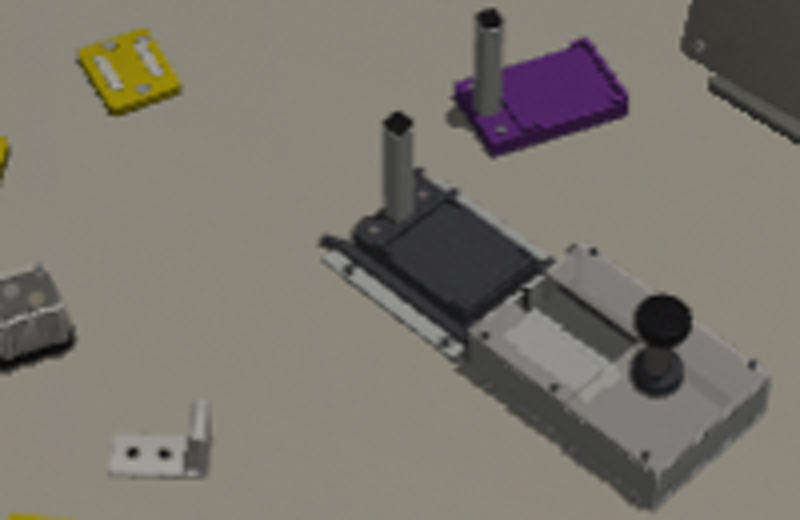

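View pics/c2.png

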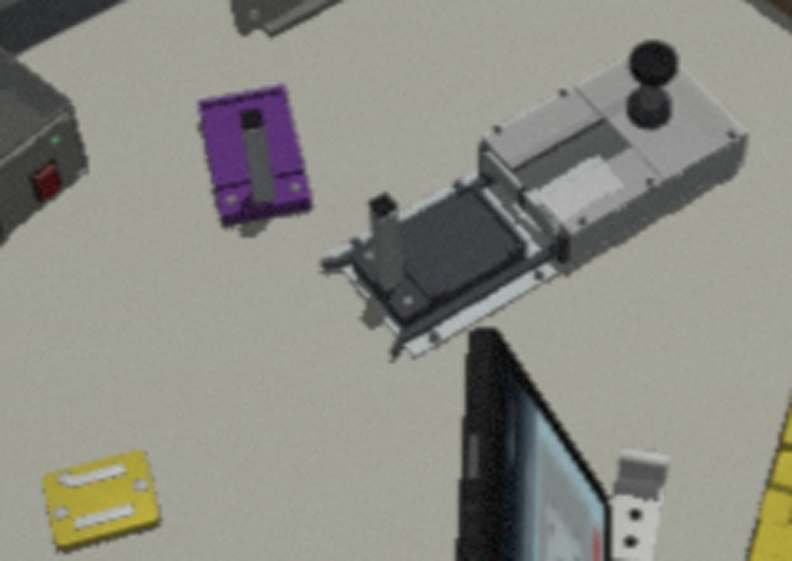

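The crops show the small yellow plate clear of other things, carrier post top at scene (319.5,220.5) / side (306,242), knob at scene (385.7,269) / side (388,199), travel direction about 88° in world. I'll check the panel next to the base and plan the first move.

```bash
python3 - <<'E'
from h import *
np.set_printoptions(precision=4,suppress=True)
a,b=cam('scene'),cam('side')
print(tri(a,[[397,207],[460,241],[437,52],[516,77]],b,[[264,187],[334,155],[215,0],[315,0]]))
s=ctrl.get_state()
print(totool(s,np.array([.555,-.21,.22])-s['position']))
E
```

```text
[[0.3037 0.0829 0.0074 0.0061]
 [0.3071 0.2754 0.0105 0.0147]
 [0.2189 0.0847 0.4251 0.0091]
 [0.238  0.2767 0.4112 0.0756]]
[ 0.4479 -0.2603  0.0161]
```

>>> step_arm(
  commands=[
    {"travel": [0.04, -0.023, 0], "turn": [0, 0, 0]},
    {"travel": [0.08, -0.046, 0], "turn": [0, 0, 0]},
    {"travel": [0.12, -0.07, 0], "turn": [0, 0, 0]},
    {"travel": [0.16, -0.093, 0], "turn": [0, 0, 0]},
    {"travel": [0.2, -0.116, 0], "turn": [0, 0, 0]},
  ],
  gripper=1,
)

```text
time: 0.65
position: [0.3734, -0.43, 0.2364]
tool_rot: [-3.093, -0.553, 0.0]
ft_force: [0.8, -0.4, 0.1]
grip_width: 0.998
grip_force: 0.0
```

>>> step_arm(
  commands=[
    {"travel": [0.04, -0.023, 0], "turn": [0, 0, -8]},
    {"travel": [0.08, -0.046, 0], "turn": [0, 0, -16]},
    {"travel": [0.12, -0.07, 0], "turn": [0, 0, -24]},
    {"travel": [0.16, -0.093, 0], "turn": [0, 0, -32]},
    {"travel": [0.2, -0.116, 0], "turn": [0, 0, -40]},
  ],
)

```text
time: 1.15
position: [0.5208, -0.2519, 0.2365]
tool_rot: [2.712, 1.585, -0.0]
ft_force: [1.1, -0.1, 1.5]
grip_width: 0.994
grip_force: 0.0
```

```bash
python3 - <<'E'
from h import *
np.set_printoptions(precision=4,suppress=True)
s=ctrl.get_state();im=ctrl.get_image('wrist')[:,:,::-1].copy()
import pickle;pickle.dump(s,open('s1.p','wb'));cv2.imwrite('pics/w1.png',im)
print(s['position'],s['joint_positions'],s['time'],s['ft_force'])
M=Ro.from_rotvec(s['tool_rot']).as_matrix();print("tool y yaw",np.degrees(np.arctan2(M[1,1],M[0,1])),M[:,2])
c=cam('wrist',s);print(proj(c,[[.567,-.186,.009],[.5426,.0342,.096]]))
m=cv2.inRange(cv2.cvtColor(im,cv2.COLOR_BGR2HSV),(20,120,60),(35,255,255));m=cv2.morphologyEx(m,cv2.MORPH_CLOSE,np.ones((15,15)))
for k in cv2.findContours(m,0,2)[0]:
    if cv2.contourArea(k)<300:continue
    r=cv2.minAreaRect(k);P=onz(c,cv2.boxPoints(r),.009);e=np.diff(np.r_[P,P[:1]],axis=0)
    print(np.round(r[0]),P.mean(0),np.linalg.norm(e,axis=1),np.degrees(np.arctan2(e[:,1],e[:,0]))[:2])
E
```

```text
[ 0.5208 -0.2519  0.2365] [ 0.7777  0.195  -0.4257  1.6225  0.0826  1.3419 -0.1728] 1.15 [ 1.1224 -0.1471  1.5369]
tool y yaw -29.405617232236946 [-0.0001 -0.0003 -1.    ]
[[ 328.351   114.3267]
 [  98.639  -224.3394]]
[327. 116.] [ 0.5648 -0.1869  0.009 ] [0.0494 0.0615 0.0519 0.0619] [ -19.8845 -107.4371]
[495.  39.] [ 0.7168 -0.2028  0.009 ] [0.0743 0.0905 0.0768 0.0958] [ 36.7395 -50.8677]
```

>>> step_arm(
  commands=[
    {"travel": [0.025, -0.004, 0.02], "turn": [0, 0, -5]},
    {"travel": [0.05, -0.006, 0.04], "turn": [0, 0, -10]},
    {"travel": [0.058, -0.006, 0.06], "turn": [0, 0, -10]},
    {"travel": [0.058, -0.006, 0.06], "turn": [0, 0, -10]},
  ],
)

```text
time: 1.6
position: [0.5421, -0.1978, 0.1735]
tool_rot: [-2.562, -1.808, 0.004]
ft_force: [-1.3, -0.5, -0.5]
grip_width: 1.002
grip_force: 0.0
```

```bash
cat > plate.py <<'E'
from h import *
import pickle
np.set_printoptions(precision=4,suppress=True)
def box(im):
    m=cv2.inRange(cv2.cvtColor(im,cv2.COLOR_BGR2HSV),(20,120,60),(35,255,255));m=cv2.morphologyEx(m,cv2.MORPH_CLOSE,np.ones((15,15)))
    return [cv2.minAreaRect(k) for k in cv2.findContours(m,0,2)[0] if cv2.contourArea(k)>300]
E
python3 - <<'E'
from plate import *
s=ctrl.get_state();im=ctrl.get_image('wrist')[:,:,::-1].copy()
pickle.dump(s,open('s2.p','wb'));cv2.imwrite('pics/w2.png',im)
c=cam('wrist',s);s1=pickle.load(open('s1.p','rb'));c1=cam('wrist',s1)
M=Ro.from_rotvec(s['tool_rot']).as_matrix();print(s['position'],"tool y yaw",np.degrees(np.arctan2(M[1,1],M[0,1])))
for r in box(im):
    P=onz(c,cv2.boxPoints(r),.009);e=np.diff(np.r_[P,P[:1]],axis=0)
    print(np.round(r[0]),P.mean(0),np.linalg.norm(e,axis=1),np.degrees(np.arctan2(e[:,1],e[:,0])))
r1=min(box(cv2.imread('pics/w1.png')),key=lambda r:abs(r[0][0]-327));r2=min(box(im),key=lambda r:np.hypot(r[0][0]-320,r[0][1]-240))
print(tri(c1,[r1[0]],c,[r2[0]]))
print(tri(cam('side'),[[220,331]],c,[r2[0]]))
E
```

```text
[ 0.5421 -0.1978  0.1735] tool y yaw -19.572044924316305
[344. 198.] [ 0.5648 -0.1869  0.009 ] [0.0486 0.0618 0.0514 0.0617] [ -19.4718 -107.2171  160.5701   70.1334]
[542. 155.] [ 0.7152 -0.2056  0.009 ] [0.0709 0.0903 0.0748 0.0957] [  36.4166  -52.2894 -139.4182  125.4226]
[[ 0.5651 -0.1863  0.0077  0.0001]]
[[ 0.5649 -0.1868  0.0068  0.0006]]
```

View pics/w2.png

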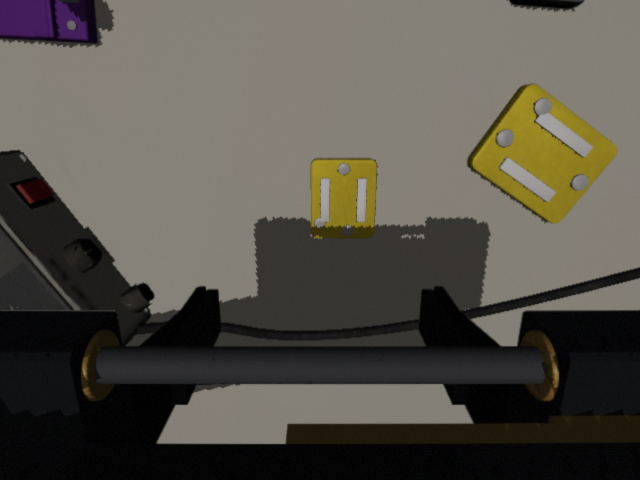

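Plate clear and square to the gripper at (344,198); a grey box with knobs stands at the left, so I check its clearance to the gripper body.

```bash
python3 - <<'E'
from plate import *
a,b=cam('scene'),cam('side');s=pickle.load(open('s2.p','rb'));c=cam('wrist',s)
print(onz(b,[[157,275],[213,240]],0),"\n",onz(b,[[168,268]],0.02))
print(tri(b,[[205,233],[168,267]],c,[[35,193],[140,297]]))
print(tri(a,[[293,149],[330,162],[364,150]],b,[[117,233],[155,250],[215,213]]))
for z in(0.06,.08):
  o=s;print(z,onz(c,[[20,155],[70,200],[150,310]],z))
M=Ro.from_rotvec(s['tool_rot']).as_matrix()
g=np.array([.5648,-.1869])+.005*M[:2,0]   # grasp 5mm toward +tool x
print("goal",g,totool(s,np.r_[g,.0165]-s['position']), "body corners",[g+M[:2,:2]@np.array([i*.0375,-.095]) for i in(1,-1)])
E
```

```text
[[ 0.3671 -0.2246  0.    ]
 [ 0.3574 -0.0854  0.    ]] 
 [[ 0.3804 -0.2007  0.02  ]]
[[ 0.3839 -0.1058  0.0667  0.0003]
 [ 0.3943 -0.2014  0.0376  0.0041]]
[[ 0.3246 -0.2514  0.0658  0.0756]
 [ 0.2691 -0.1932 -0.0317  0.0156]
 [ 0.3149 -0.0562  0.0827  0.0739]]
0.06 [[ 0.3829 -0.081   0.06  ]
 [ 0.3985 -0.1171  0.06  ]
 [ 0.4124 -0.2055  0.06  ]]
0.08 [[ 0.3972 -0.084   0.08  ]
 [ 0.4116 -0.1173  0.08  ]
 [ 0.4245 -0.199   0.08  ]]
goal [ 0.5665 -0.1822] [0.0227 0.0186 0.1569] body corners [array([ 0.4895, -0.115 ]), array([ 0.4644, -0.1857])]
```

>>> step_arm(
  commands=[
    {"travel": [0.012, 0.01, 0.04], "turn": [0, 0, 0]},
    {"travel": [0.0225, 0.0185, 0.08], "turn": [0, 0, 0]},
    {"travel": [0.0225, 0.0185, 0.115], "turn": [0, 0, 0]},
    {"travel": [0.0225, 0.0185, 0.14], "turn": [0, 0, 0]},
    {"travel": [0.0225, 0.0185, 0.14], "turn": [0, 0, 0]},
  ],
)

```text
time: 2.15
position: [0.5658, -0.1864, 0.0337]
tool_rot: [-2.568, -1.802, 0.007]
ft_force: [-0.1, 0.0, -1.3]
grip_width: 1.004
grip_force: 0.0
```

```bash
python3 - <<'E'
from plate import *
s=ctrl.get_state();M=Ro.from_rotvec(s['tool_rot']).as_matrix()
print(s['position'],M[:,2],totool(s,np.r_[.5665,-.1822,.0165]-s['position']))
E
```

```text
[ 0.5658 -0.1864  0.0337] [-0.0061  0.0013 -1.    ] [ 0.0043 -0.0007  0.0172]
```

>>> step_arm(
  commands=[
    {"travel": [0.004, -0.001, 0.009], "turn": [0, 0, 0]},
    {"travel": [0.004, -0.001, 0.017], "turn": [0, 0, 0]},
    {"travel": [0.004, -0.001, 0.017], "turn": [0, 0, 0]},
  ],
)

```text
time: 2.45
position: [0.5691, -0.1814, 0.0199]
tool_rot: [2.569, 1.808, -0.0]
ft_force: [-0.4, 0.9, 0.9]
grip_width: 0.998
grip_force: 0.0
```

>>> step_arm(
  commands=[
    {"travel": [0, 0, 0], "turn": [0, 0, 0]},
    {"travel": [0, 0, 0], "turn": [0, 0, 0]},
    {"travel": [0, 0, 0], "turn": [0, 0, 0]},
    {"travel": [0, 0, 0], "turn": [0, 0, 0]},
    {"travel": [0, 0, 0], "turn": [0, 0, 0]},
  ],
  gripper=0.3,
  force=15,
)

```text
time: 2.95
position: [0.5691, -0.1813, 0.0197]
tool_rot: [2.569, 1.808, 0.0]
ft_force: [-1.4, 0.8, 0.1]
grip_width: 0.627
grip_force: 0.0
```

>>> step_arm(
  commands=[
    {"travel": [0, 0, 0.003], "turn": [0, 0, 0]},
    {"travel": [0, 0, 0.003], "turn": [0, 0, 0]},
    {"travel": [0, 0, 0.003], "turn": [0, 0, 0]},
    {"travel": [0, 0, 0.003], "turn": [0, 0, 0]},
  ],
  gripper=0.3,
)

```text
time: 3.35
position: [0.5694, -0.1813, 0.0177]
tool_rot: [2.569, 1.808, -0.0]
ft_force: [-2.0, 0.4, 7.0]
grip_width: 0.567
grip_force: 15.0
```

>>> step_arm(
  commands=[
    {"travel": [0, 0, -0.04], "turn": [0, 0, 0]},
    {"travel": [0.01, 0, -0.08], "turn": [0, 0, 0]},
    {"travel": [0.03, -0.01, -0.12], "turn": [0, 0, -5]},
    {"travel": [0.05, -0.02, -0.16], "turn": [0, 0, -10]},
    {"travel": [0.08, -0.04, -0.19], "turn": [0, 0, -17.5]},
  ],
)

```text
time: 3.85
position: [0.5592, -0.0935, 0.209]
tool_rot: [2.26, 2.177, 0.002]
ft_force: [0.7, 0.2, -0.4]
grip_width: 0.571
grip_force: 15.0
```

```bash
python3 - <<'E'
from plate import *
s=ctrl.get_state();print(s['position'],s['grip_width'],s['grip_force'],s['joint_positions'],totool(s,np.array([.544,.01,.215])-s['position']))
im=ctrl.get_image('wrist')[:,:,::-1].copy();pickle.dump(s,open('s3.p','wb'));cv2.imwrite('pics/w3.png',im)
E
```

```text
[ 0.5592 -0.0935  0.209 ] 0.5705769470108241 14.994106739759445 [ 0.6356  0.2019 -0.5846  1.6857  0.117   1.2856 -0.0099] [ 0.1029 -0.0191 -0.0062]
```

>>> step_arm(
  commands=[
    {"travel": [0.04, -0.007, 0], "turn": [0, 0, 0]},
    {"travel": [0.08, -0.015, 0], "turn": [0, 0, 0]},
    {"travel": [0.09, -0.017, 0], "turn": [0, 0, 0]},
    {"travel": [0.09, -0.017, 0], "turn": [0, 0, 0]},
  ],
)

```text
time: 4.3
position: [0.5444, 0.0007, 0.2064]
tool_rot: [-2.259, -2.183, 0.0]
ft_force: [0.4, -0.1, -0.9]
grip_width: 0.57
grip_force: 15.0
```

```bash
python3 - <<'E'
from plate import *
s=ctrl.get_state();print(s['position'],s['grip_width'])
im=ctrl.get_image('wrist')[:,:,::-1].copy();pickle.dump(s,open('s4.p','wb'));cv2.imwrite('pics/w4.png',im)
c=cam('wrist',s);print(proj(c,[[.5426,.0342,.096],[.544,.082,.018],[.55,.235,.093]]))
E
```

```text
[0.5444 0.0007 0.2064] 0.5703366653345027
[[ 314.2606  192.5028]
 [ 314.8992  113.0817]
 [ 314.1895 -203.4321]]
```

View pics/w4.png

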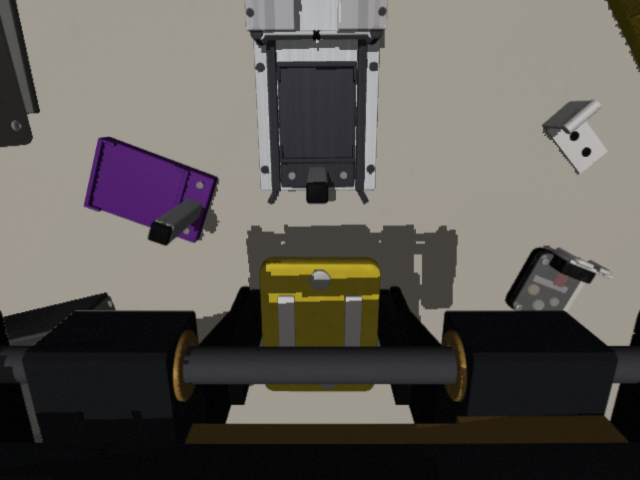

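The view shows the purple decoy left, our carrier in the lane with cap at (317,190), nest floor between about cols 279–356 and rows 67–161, and the plate held square (front edge row ~260). Measure edges.

```bash
python3 - <<'E'
from plate import *
a,b=cam('scene'),cam('side');s=pickle.load(open('s4.p','rb'));c=cam('wrist',s)
im=cv2.imread('pics/w4.png');g=cv2.cvtColor(im,cv2.COLOR_BGR2GRAY).astype(float)
def pk(v,o,th):
    d=np.abs(np.diff(v));return [(o+i+.5,round(v[i+1]-v[i])) for i in range(1,len(d)-1) if d[i]>th and d[i]>=d[i-1] and d[i]>=d[i+1]]
print("row90",pk(g[80:100,245:390].mean(0),245,6));print("row140",pk(g[130:150,245:390].mean(0),245,6))
print("cols",pk(g[30:180,290:345].mean(1),30,4))
print("c2",pk(g[30:180,285:300].mean(1),30,4));print("c3",pk(g[30:180,335:350].mean(1),30,4))
print("nest scene-side",tri(a,[[335.75,254.5]],b,[[327,254.2]]))
print("post top",tri(c,[[317,191]],b,[[306,242]]),tri(c,[[317,191]],a,[[319.5,220.5]]))
r=max(box(im),key=lambda r:r[1][0]*r[1][1]*(400<0 or 1));ys=cv2.inRange(cv2.cvtColor(im,cv2.COLOR_BGR2HSV),(20,120,60),(35,255,255))[240:300,200:440]
print("plate first rows",[240+np.argmax(ys[:,k]>0) for k in(70,90,120,150,170)],"cols",[ (200+np.nonzero(ys[k])[0][[0,-1]]) for k in(25,35,40)])
E
```

```text
row90 [(256.5, 19), (267.5, -68), (276.5, 59), (356.5, -76), (365.5, 60), (377.5, -26)]
row140 [(258.5, 26), (269.5, -75), (278.5, 53), (355.5, -65), (364.5, 80), (375.5, -34)]
cols [(31.5, 15), (34.5, -53), (38.5, 19), (47.5, 43), (60.5, -73), (65.5, -15), (67.5, 15), (69.5, 9), (156.5, -9), (158.5, 10), (161.5, -8), (163.5, 9), (171.5, 5)]
c2 [(31.5, 62), (34.5, -64), (39.5, 20), (48.5, 80), (61.5, -60), (65.5, -13), (67.5, 24), (156.5, -8), (158.5, 11), (161.5, -9), (163.5, 11), (172.5, 13)]
c3 [(32.5, 43), (34.5, -51), (38.5, 15), (46.5, 21), (49.5, 54), (60.5, -86), (65.5, -16), (68.5, 21), (156.5, -7), (158.5, 8), (161.5, -5), (163.5, 5), (171.5, 13)]
nest scene-side [[0.5428 0.0845 0.012  0.0028]]
post top [[0.5445 0.0347 0.0931 0.0005]] [[0.5445 0.0345 0.0939 0.0005]]
plate first rows [np.int64(259), np.int64(258), np.int64(259), np.int64(259), np.int64(259)] cols [array([264, 377]), array([259, 380]), array([260, 379])]
```

```bash
python3 - <<'E'
from plate import *
s=pickle.load(open('s4.p','rb'));c=cam('wrist',s);M=Ro.from_rotvec(s['tool_rot']).as_matrix()
print("tool x yaw",np.degrees(np.arctan2(M[1,0],M[0,0])))
for z in(.018,.023):
  print(z,onz(c,[[316.7,r] for r in(60.5,65.5,67.5,69.5,156.5,158.5,161.5,163.5,171.5)],z)[:,1])
A=onz(c,[[267.5,90],[365.5,90],[269.5,140],[364.5,140],[276.5,90],[356.5,90],[278.5,140],[355.5,140]],.010);print(A[:,:2])
m1=(A[0]+A[1]+A[4]+A[5])/4;m2=(A[2]+A[3]+A[6]+A[7])/4;d=m1-m2;print("lane mids",m1,m2,"yaw",np.degrees(np.arctan2(d[1],d[0])))
print(onz(c,[[260,275],[379,275],[320,259]],s['position'][2]-.0087)-s['position'])
print(onz(c,[[316,41]],.0315),onz(c,[[316,31]],.037))
E
```

```text
tool x yaw 88.02288765309214
0.018 [0.1199 0.1164 0.115  0.1136 0.0486 0.047  0.0446 0.043  0.0366]
0.023 [0.1193 0.1159 0.1145 0.1131 0.0491 0.0475 0.0452 0.0436 0.0373]
[[0.5073 0.1006]
 [0.5843 0.098 ]
 [0.5063 0.0623]
 [0.5835 0.0597]
 [0.5144 0.1004]
 [0.5772 0.0983]
 [0.5136 0.062 ]
 [0.5761 0.0599]]
lane mids [0.5458 0.0993 0.01  ] [0.5449 0.061  0.01  ] yaw 88.5617509275806
[[-0.0234  0.0195 -0.0087]
 [ 0.0252  0.0178 -0.0087]
 [ 0.0013  0.0256 -0.0087]]
[[0.5467 0.1313 0.0315]] [[0.547  0.1369 0.037 ]]
```

>>> step_arm(
  commands=[
    {"travel": [0.03, 0, 0], "turn": [0, 0, 0]},
    {"travel": [0.06, 0, 0.01], "turn": [0, 0, 0]},
    {"travel": [0.087, -0.002, 0.03], "turn": [0, 0, 0]},
    {"travel": [0.087, -0.002, 0.07], "turn": [0, 0, -0.5]},
    {"travel": [0.087, -0.002, 0.1], "turn": [0, 0, -0.5]},
  ],
)

```text
time: 4.85
position: [0.5463, 0.0837, 0.1045]
tool_rot: [2.256, 2.186, -0.002]
ft_force: [0.1, 0.0, -0.5]
grip_width: 0.571
grip_force: 15.0
```

>>> step_arm(
  commands=[
    {"travel": [0, 0, 0.02], "turn": [0, 0, 0]},
    {"travel": [0, 0, 0.035], "turn": [0, 0, 0]},
    {"travel": [0, 0, 0.035], "turn": [0, 0, 0]},
  ],
)

```text
time: 5.15
position: [0.5451, 0.0832, 0.0691]
tool_rot: [-2.256, -2.183, 0.005]
ft_force: [-0.6, 0.4, -0.1]
grip_width: 0.575
grip_force: 15.0
```

```bash
python3 - <<'E'
from plate import *
s=ctrl.get_state();print(s['ft_force'],s['position'],s['tool_rot'],totool(s,np.array([.5447,.0878,.0365])-s['position']))
M=Ro.from_rotvec(s['tool_rot']).as_matrix();print(np.degrees(np.arctan2(M[1,0],M[0,0])),M[:,2],s['joint_positions'])
E
```

```text
[-0.5675  0.3716 -0.0677] [0.5451 0.0832 0.0691] [-2.2555 -2.1831  0.0055] [ 0.0046 -0.0004  0.0326]
88.13199588276804 [-0.0043 -0.0006 -1.    ] [ 0.3842  0.336  -0.6726  1.8604  0.241   1.032  -0.4196]
```

>>> step_arm(
  commands=[
    {"travel": [0.0045, -0.0005, 0.01], "turn": [0, 0, 0]},
    {"travel": [0.0045, -0.0005, 0.018], "turn": [0, 0, 0]},
    {"travel": [0.0045, -0.0005, 0.024], "turn": [0, 0, 0]},
    {"travel": [0.0045, -0.0005, 0.024], "turn": [0, 0, 0]},
  ],
)

```text
time: 5.55
position: [0.5454, 0.0896, 0.0469]
tool_rot: [-2.254, -2.188, 0.002]
ft_force: [-0.4, -1.0, -0.1]
grip_width: 0.572
grip_force: 15.0
```

```bash
python3 - <<'E'
from plate import *
s=ctrl.get_state();print(s['ft_force'],s['position'],s['grip_width'],totool(s,np.array([.5447,.0878,.0365])-s['position']))
M=Ro.from_rotvec(s['tool_rot']).as_matrix();print(np.degrees(np.arctan2(M[1,0],M[0,0])),M[:,2])
E
```

```text
[-0.3817 -1.0006 -0.1326] [0.5454 0.0896 0.0469] 0.572298383539804 [-0.0018 -0.0007  0.0104]
88.28127247558638 [-0.001  -0.0004 -1.    ]
```

>>> step_arm(
  commands=[
    {"travel": [-0.0015, -0.0005, 0.004], "turn": [0, 0, 0]},
    {"travel": [-0.0015, -0.0005, 0.007], "turn": [0, 0, 0]},
    {"travel": [-0.0015, -0.0005, 0.01], "turn": [0, 0, 0]},
    {"travel": [-0.0015, -0.0005, 0.01], "turn": [0, 0, 0]},
  ],
)

```text
time: 5.95
position: [0.5451, 0.0881, 0.0371]
tool_rot: [-2.255, -2.187, 0.001]
ft_force: [0.1, 0.2, -0.3]
grip_width: 0.568
grip_force: 15.0
```

>>> step_arm(
  commands=[
    {"travel": [0, 0, 0.0015], "turn": [0, 0, 0]},
    {"travel": [0, 0, 0.0015], "turn": [0, 0, 0]},
  ],
)

```text
time: 6.15
position: [0.5453, 0.0883, 0.0359]
tool_rot: [2.255, 2.188, -0.0]
ft_force: [0.1, -0.1, -0.4]
grip_width: 0.568
grip_force: 15.0
```

Release here, opening partly.

>>> step_arm(
  commands=[
    {"travel": [0, 0, 0], "turn": [0, 0, 0]},
    {"travel": [0, 0, 0], "turn": [0, 0, 0]},
    {"travel": [0, 0, 0], "turn": [0, 0, 0]},
    {"travel": [0, 0, -0.03], "turn": [0, 0, 0]},
    {"travel": [0, 0, -0.07], "turn": [0, 0, 0]},
  ],
  gripper=0.9,
)

```text
time: 6.65
position: [0.5435, 0.0879, 0.1049]
tool_rot: [-2.252, -2.185, 0.005]
ft_force: [0.9, -0.2, -0.5]
grip_width: 0.879
grip_force: 0.0
```

>>> step_arm(
  commands=[
    {"travel": [-0.03, 0, -0.04], "turn": [0, 0, 0]},
    {"travel": [-0.06, 0, -0.06], "turn": [0, 0, 0]},
    {"travel": [-0.09, 0, -0.06], "turn": [0, 0, 0]},
    {"travel": [-0.09, 0, -0.06], "turn": [0, 0, 0]},
    {"travel": [-0.09, 0, -0.06], "turn": [0, 0, 0]},
  ],
)

```text
time: 7.15
position: [0.5425, -0.0023, 0.166]
tool_rot: [-2.257, -2.185, 0.0]
ft_force: [-0.2, 0.8, -0.1]
grip_width: 0.902
grip_force: 0.0
```

```bash
python3 - <<'E'
from plate import *
s=ctrl.get_state();print(s['position'],s['grip_width'])
im=ctrl.get_image('wrist')[:,:,::-1].copy();pickle.dump(s,open('s5.p','wb'));cv2.imwrite('pics/w5.png',im)
c=cam('wrist',s)
for r in box(im):
    P=onz(c,cv2.boxPoints(r),.027);e=np.diff(np.r_[P,P[:1]],axis=0)
    print(np.round(r[0]),P.mean(0),np.linalg.norm(e,axis=1),np.degrees(np.arctan2(e[:,1],e[:,0])))
cv2.imwrite('pics/w5s.png',np.hstack([cv2.resize(im,(400,300)),cv2.resize(ctrl.get_image('side')[150:330,200:440,::-1],(400,300))]))
E
```

```text
[ 0.5425 -0.0023  0.166 ] 0.901786879231514
[319. 108.] [0.5455 0.081  0.027 ] [0.0495 0.0616 0.0528 0.0615] [ -1.7787 -90.2376 178.2109  86.6687]
```

View pics/w5s.png

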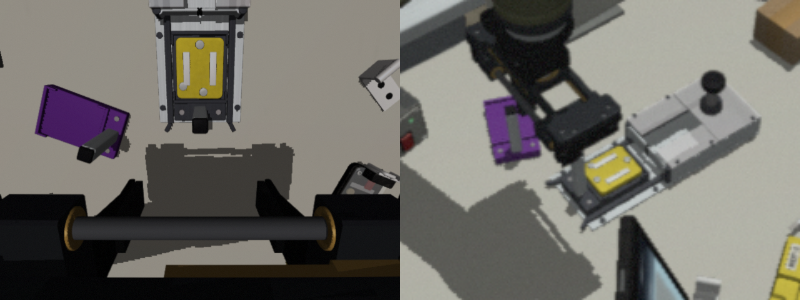

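Left: plate centred and square in the nest at (0.5455, 0.081), even gaps to the lips; right: the same from the side, flat. Now the post.

>>> step_arm(
  commands=[
    {"travel": [0.02, 0.001, 0], "turn": [0, 0, 0]},
    {"travel": [0.037, 0.002, 0], "turn": [0, 0, 0]},
    {"travel": [0.037, 0.002, 0.02], "turn": [0, 0, 0]},
    {"travel": [0.037, 0.002, 0.04], "turn": [0, 0, 0]},
    {"travel": [0.037, 0.002, 0.04], "turn": [0, 0, 0]},
  ],
)

```text
time: 7.75
position: [0.5433, 0.0368, 0.1232]
tool_rot: [-2.248, -2.188, 0.006]
ft_force: [-0.0, 0.3, -0.4]
grip_width: 0.898
grip_force: 0.0
```

```bash
python3 - <<'E'
from plate import *
s=ctrl.get_state();print(s['position'],totool(s,np.array([.5445,.0346,.065])-s['position']))
M=Ro.from_rotvec(s['tool_rot']).as_matrix();print(np.degrees(np.arctan2(M[1,0],M[0,0])),M[:,2])
E
```

```text
[0.5433 0.0368 0.1232] [-0.0022  0.0016  0.0582]
88.4489812955131 [-0.0058  0.0008 -1.    ]
```

>>> step_arm(
  commands=[
    {"travel": [-0.002, 0.001, 0.03], "turn": [0, 0, 0]},
    {"travel": [-0.002, 0.001, 0.056], "turn": [0, 0, 0]},
    {"travel": [-0.002, 0.001, 0.058], "turn": [0, 0, 0]},
    {"travel": [-0.002, 0.001, 0.058], "turn": [0, 0, 0]},
  ],
  gripper=0.5,
)

```text
time: 8.15
position: [0.5467, 0.034, 0.0685]
tool_rot: [-2.253, -2.188, -0.0]
ft_force: [0.8, -0.7, -0.9]
grip_width: 0.62
grip_force: 0.0
```

```bash
python3 - <<'E'
from plate import *
s=ctrl.get_state();print(s['position'],totool(s,np.array([.5445,.0346,.065])-s['position']),s['ft_force'])
M=Ro.from_rotvec(s['tool_rot']).as_matrix();print(np.degrees(np.arctan2(M[1,0],M[0,0])),M[:,2])
E
```

```text
[0.5467 0.034  0.0685] [ 0.0005 -0.0022  0.0035] [ 0.8128 -0.7136 -0.9119]
88.33099353683335 [-0.0005  0.0006 -1.    ]
```

>>> step_arm(
  commands=[
    {"travel": [0, -0.002, 0.003], "turn": [0, 0, 0]},
    {"travel": [0, -0.002, 0.003], "turn": [0, 0, 0]},
    {"travel": [0, -0.002, 0.003], "turn": [0, 0, 0]},
    {"travel": [0, -0.002, 0.003], "turn": [0, 0, 0]},
    {"travel": [0, -0.002, 0.003], "turn": [0, 0, 0]},
  ],
  gripper=0.05,
  force=40,
)

```text
time: 8.65
position: [0.5448, 0.0332, 0.0654]
tool_rot: [2.255, 2.187, 0.0]
ft_force: [-2.4, -0.7, 1.0]
grip_width: 0.164
grip_force: 0.7
```

>>> step_arm(
  commands=[
    {"travel": [0, 0, 0], "turn": [0, 0, 0]},
    {"travel": [0, 0, 0], "turn": [0, 0, 0]},
  ],
)

```text
time: 8.85
position: [0.5447, 0.0332, 0.0654]
tool_rot: [2.255, 2.187, -0.0]
ft_force: [-1.2, -0.6, 3.9]
grip_width: 0.158
grip_force: 39.9
```

```bash
python3 - <<'E'
from plate import *
s=ctrl.get_state();print(s['position'],s['ft_force'],s['torque'],s['grip_width'],s['grip_force'])
M=Ro.from_rotvec(s['tool_rot']).as_matrix();print(np.degrees(np.arctan2(M[1,0],M[0,0])),M[:,2])
d=np.r_[np.cos(np.radians(88.5)),np.sin(np.radians(88.5)),0]
print([totool(s,d*l) for l in(.05,.1,.15)])
E
```

```text
[0.5447 0.0332 0.0654] [-1.1623 -0.639   3.893 ] [-0.0407  0.1814 -0.0065] 0.15830882086931528 39.94348225649446
88.26867693628334 [ 0.0001 -0.0004 -1.    ]
[array([ 0.05  , -0.0002, -0.    ]), array([ 0.1   , -0.0004, -0.    ]), array([ 0.15  , -0.0006, -0.0001])]
```

>>> step_arm(
  commands=[
    {"travel": [0.01, 0, 0], "turn": [0, 0, 0]},
    {"travel": [0.02, 0, 0], "turn": [0, 0, 0]},
    {"travel": [0.03, 0, 0], "turn": [0, 0, 0]},
    {"travel": [0.04, 0, 0], "turn": [0, 0, 0]},
    {"travel": [0.05, 0, 0], "turn": [0, 0, 0]},
  ],
)

```text
time: 9.35
position: [0.5466, 0.0841, 0.0654]
tool_rot: [2.254, 2.187, 0.001]
ft_force: [-0.1, -4.5, 5.5]
grip_width: 0.156
grip_force: 39.9
```

>>> step_arm(
  commands=[
    {"travel": [0.01, 0, 0], "turn": [0, 0, 0]},
    {"travel": [0.02, 0, 0], "turn": [0, 0, 0]},
    {"travel": [0.03, 0, 0], "turn": [0, 0, 0]},
    {"travel": [0.04, 0, 0], "turn": [0, 0, 0]},
    {"travel": [0.05, 0, 0], "turn": [0, 0, 0]},
  ],
)

```text
time: 9.85
position: [0.5478, 0.1346, 0.0654]
tool_rot: [2.253, 2.188, 0.001]
ft_force: [0.4, -3.5, 5.4]
grip_width: 0.157
grip_force: 39.9
```

```bash
python3 - <<'E'
from plate import *
s=ctrl.get_state();print(s['position'],s['ft_force'],s['torque'],s['grip_width'],s['joint_positions'])
M=Ro.from_rotvec(s['tool_rot']).as_matrix();print(np.degrees(np.arctan2(M[1,0],M[0,0])),M[:,2])
E
```

```text
[0.5478 0.1346 0.0654] [ 0.4442 -3.4828  5.4205] [-0.6509 -0.015  -0.0242] 0.15668456336210043 [ 0.2996  0.3686 -0.6876  1.8362  0.27    1.0312 -0.5245]
88.32136210551614 [ 0.0006  0.     -1.    ]
```

>>> step_arm(
  commands=[
    {"travel": [0.01, 0, 0], "turn": [0, 0, 0]},
    {"travel": [0.02, 0, 0], "turn": [0, 0, 0]},
    {"travel": [0.03, 0, 0], "turn": [0, 0, 0]},
    {"travel": [0.04, 0, 0], "turn": [0, 0, 0]},
    {"travel": [0.044, 0, 0], "turn": [0, 0, 0]},
  ],
)

```text
time: 10.35
position: [0.5487, 0.1795, 0.0654]
tool_rot: [-2.252, -2.19, -0.001]
ft_force: [0.5, -4.5, 6.3]
grip_width: 0.157
grip_force: 39.9
```

>>> step_arm(
  commands=[
    {"travel": [0.002, 0, 0], "turn": [0, 0, 0]},
    {"travel": [0.004, 0, 0], "turn": [0, 0, 0]},
    {"travel": [0.006, 0, 0], "turn": [0, 0, 0]},
  ],
)

```text
time: 10.65
position: [0.5493, 0.1837, 0.0654]
tool_rot: [2.254, 2.188, 0.0]
ft_force: [0.1, -2.8, 6.5]
grip_width: 0.155
grip_force: 39.9
```

>>> step_arm(
  commands=[
    {"travel": [0.002, 0, 0], "turn": [0, 0, 0]},
    {"travel": [0.003, 0, 0], "turn": [0, 0, 0]},
    {"travel": [0.003, 0, 0], "turn": [0, 0, 0]},
  ],
)

```text
time: 10.95
position: [0.5493, 0.1871, 0.0654]
tool_rot: [2.254, 2.188, 0.001]
ft_force: [-0.6, -2.9, 5.5]
grip_width: 0.157
grip_force: 39.9
```

Travel 0.154 so far; no contact rise yet.

>>> step_arm(
  commands=[
    {"travel": [0.0015, 0, 0], "turn": [0, 0, 0]},
    {"travel": [0.003, 0, 0], "turn": [0, 0, 0]},
    {"travel": [0.003, 0, 0], "turn": [0, 0, 0]},
  ],
)

```text
time: 11.25
position: [0.5494, 0.1884, 0.0654]
tool_rot: [2.254, 2.186, -0.003]
ft_force: [-1.4, -5.9, 8.1]
grip_width: 0.156
grip_force: 39.9
```

>>> step_arm(
  commands=[
    {"travel": [0.002, 0, 0], "turn": [0, 0, 0]},
    {"travel": [0.002, 0, 0], "turn": [0, 0, 0]},
    {"travel": [0.002, 0, 0], "turn": [0, 0, 0]},
  ],
)

```text
time: 11.55
position: [0.5493, 0.1885, 0.0654]
tool_rot: [2.254, 2.184, -0.007]
ft_force: [-2.9, -9.4, 10.0]
grip_width: 0.159
grip_force: 40.0
```

>>> step_arm(
  commands=[
    {"travel": [-0.002, 0, 0], "turn": [0, 0, 0]},
    {"travel": [-0.002, 0, 0], "turn": [0, 0, 0]},
  ],
)

```text
time: 11.75
position: [0.5492, 0.1885, 0.0654]
tool_rot: [2.254, 2.187, -0.002]
ft_force: [-0.7, -6.2, 7.5]
grip_width: 0.162
grip_force: 40.0
```

>>> step_arm(
  commands=[
    {"travel": [0, 0, 0], "turn": [0, 0, 0]},
    {"travel": [0, 0, 0], "turn": [0, 0, 0]},
    {"travel": [0, 0, 0], "turn": [0, 0, 0]},
    {"travel": [0, 0, 0], "turn": [0, 0, 0]},
  ],
  gripper=0.5,
)

```text
time: 12.15
position: [0.5488, 0.1898, 0.0646]
tool_rot: [-2.253, -2.188, 0.0]
ft_force: [-0.4, 0.2, -0.4]
grip_width: 0.435
grip_force: 0.0
```

>>> step_arm(
  commands=[
    {"travel": [0, 0, -0.03], "turn": [0, 0, 0]},
    {"travel": [0, 0, -0.07], "turn": [0, 0, 0]},
    {"travel": [-0.04, 0, -0.1], "turn": [0, 0, 0]},
    {"travel": [-0.07, 0, -0.12], "turn": [0, 0, 0]},
    {"travel": [-0.07, 0, -0.12], "turn": [0, 0, 0]},
  ],
)

```text
time: 12.65
position: [0.5498, 0.1143, 0.1879]
tool_rot: [2.258, 2.176, 0.003]
ft_force: [0.5, 0.3, -0.6]
grip_width: 0.503
grip_force: 0.0
```

```bash
python3 - <<'E'
from plate import *
s=ctrl.get_state();print(s['position'],s['ft_force'],s['joint_positions'])
im=ctrl.get_image('wrist')[:,:,::-1].copy();pickle.dump(s,open('s6.p','wb'));cv2.imwrite('pics/w6.png',im)
cv2.imwrite('pics/side6.png',ctrl.get_image('side')[:,:,::-1])
E
```

```text
[0.5498 0.1143 0.1879] [ 0.4736  0.3063 -0.6335] [ 0.375   0.2242 -0.7133  1.7236  0.1588  1.2467 -0.4134]
```

View pics/w6.png

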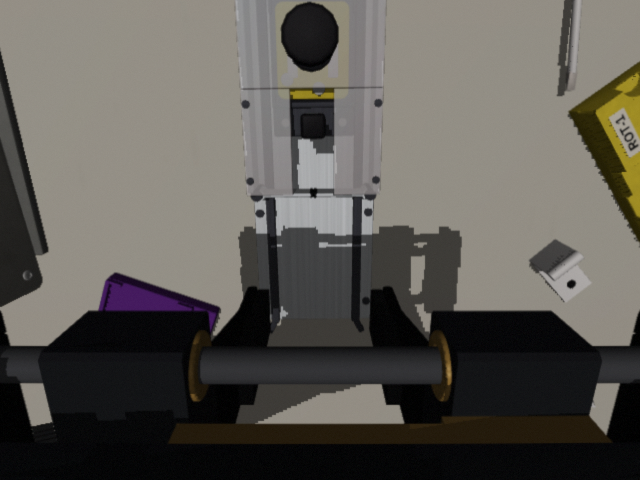

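Carrier is home (post at (313,125)), doors shut at row 193; knob disc at about (310,33). Measure the knob.

```bash
python3 - <<'E'
from plate import *
s=pickle.load(open('s6.p','rb'));c=cam('wrist',s)
def blob(f,x0,x1,y0,y1):
    g=cv2.cvtColor(cv2.imread(f),cv2.COLOR_BGR2GRAY)[y0:y1,x0:x1];m=(g<55).astype(np.uint8)
    k=max(cv2.findContours(m,0,1)[0],key=cv2.contourArea);(x,y),r=cv2.minEnclosingCircle(k);b=cv2.boundingRect(k);return (x+x0,y+y0),r,(b[0]+x0,b[1]+y0,b[2],b[3])
w=blob('pics/w6.png',260,360,0,85);sd=blob('pics/side6.png',370,405,185,215);print(w,sd)
print(onz(c,[w[0]],.093),onz(c,[[w[0][0],w[2][1]+w[2][2]/2]],.093))
print(tri(c,[w[0]],cam('side'),[sd[0]]))
print(totool(s,np.array([.5505,.2375,.14])-s['position']))
E
```

```text
((310.0, 36.5), 34.558021545410156, (281, 2, 57, 70)) ((380.179012298584, 195.4135799407959), 14.562206268310547, (370, 185, 25, 23))
[[0.55   0.2351 0.093 ]] [[0.5501 0.238  0.093 ]]
[[0.5463 0.2284 0.1008 0.013 ]]
[ 0.1232 -0.0041  0.0476]
```

>>> step_arm(
  commands=[
    {"travel": [0.04, -0.001, 0], "turn": [0, 0, 0]},
    {"travel": [0.08, -0.003, 0.01], "turn": [0, 0, 0]},
    {"travel": [0.115, -0.004, 0.03], "turn": [0, 0, 0]},
    {"travel": [0.1235, -0.004, 0.05], "turn": [0, 0, 0]},
    {"travel": [0.1235, -0.004, 0.05], "turn": [0, 0, 0]},
  ],
  gripper=0,
  force=20,
)

```text
time: 13.25
position: [0.5429, 0.2461, 0.1311]
tool_rot: [-2.243, -2.192, 0.008]
ft_force: [-0.3, 0.2, -0.4]
grip_width: 0.132
grip_force: 0.0
```

>>> step_arm(
  commands=[
    {"travel": [0, 0, 0.005], "turn": [0, 0, 0]},
    {"travel": [0, 0, 0.01], "turn": [0, 0, 0]},
    {"travel": [0, 0, 0.01], "turn": [0, 0, 0]},
  ],
)

```text
time: 13.55
position: [0.5473, 0.2415, 0.1248]
tool_rot: [2.256, 2.185, -0.001]
ft_force: [0.4, 0.2, -0.0]
grip_width: 0.01
grip_force: 0.0
```

```bash
python3 - <<'E'
from plate import *
s=ctrl.get_state();print(s['position'],s['ft_force'],s['grip_width'],s['joint_positions'],totool(s,np.array([.5503,.2378,.097])-s['position']))
E
```

```text
[0.5473 0.2415 0.1248] [ 0.3889  0.1785 -0.0481] 0.010330139509959237 [ 0.1501  0.3843 -0.7437  1.6984  0.28    1.1689 -0.7001] [-0.0036  0.0032  0.0278]
```

>>> step_arm(
  commands=[
    {"travel": [-0.0035, 0.003, 0.006], "turn": [0, 0, 0]},
    {"travel": [-0.0035, 0.003, 0.012], "turn": [0, 0, 0]},
    {"travel": [-0.0035, 0.003, 0.016], "turn": [0, 0, 0]},
    {"travel": [-0.0035, 0.003, 0.02], "turn": [0, 0, 0]},
  ],
)

```text
time: 13.95
position: [0.5499, 0.2388, 0.1048]
tool_rot: [2.255, 2.187, -0.001]
ft_force: [-1.7, -1.1, 3.5]
grip_width: 0.002
grip_force: 1.9
```

>>> step_arm(
  commands=[
    {"travel": [0, 0, 0.003], "turn": [0, 0, 0]},
    {"travel": [0, 0, 0.006], "turn": [0, 0, 0]},
    {"travel": [0, 0, 0.008], "turn": [0, 0, 0]},
    {"travel": [0, 0, 0.008], "turn": [0, 0, 0]},
  ],
)

```text
time: 14.35
position: [0.55, 0.2389, 0.0974]
tool_rot: [2.254, 2.187, -0.001]
ft_force: [-2.6, -2.7, 5.8]
grip_width: 0.006
grip_force: 2.8
```

Still moving at about 5 N; press on until force rises.

>>> step_arm(
  commands=[
    {"travel": [0, 0, 0.002], "turn": [0, 0, 0]},
    {"travel": [0, 0, 0.003], "turn": [0, 0, 0]},
    {"travel": [0, 0, 0.003], "turn": [0, 0, 0]},
  ],
)

```text
time: 14.65
position: [0.5502, 0.2391, 0.0972]
tool_rot: [2.253, 2.186, -0.001]
ft_force: [-7.4, -6.7, 21.9]
grip_width: 0.01
grip_force: 10.7
```

Bottomed out (22 N, no more travel). Retract and check.

>>> step_arm(
  commands=[
    {"travel": [0, 0, -0.02], "turn": [0, 0, 0]},
    {"travel": [0, 0, -0.05], "turn": [0, 0, 0]},
    {"travel": [-0.04, 0, -0.08], "turn": [0, 0, 0]},
    {"travel": [-0.09, 0, -0.1], "turn": [0, 0, 0]},
    {"travel": [-0.12, 0, -0.11], "turn": [0, 0, 0]},
  ],
)

```text
time: 15.15
position: [0.5471, 0.1172, 0.2055]
tool_rot: [2.254, 2.185, 0.003]
ft_force: [0.3, -0.4, 0.3]
grip_width: 0.006
grip_force: 0.0
```

```bash
python3 - <<'E'
from plate import *
s=ctrl.get_state();print(s['position'],s['ft_force'])
im=ctrl.get_image('wrist')[:300,:,::-1];sd=ctrl.get_image('side')[130:310,260:480,::-1];s0=cv2.imread('pics/side0.png')[130:310,260:480]
cv2.imwrite('pics/w7.png',np.vstack([cv2.resize(im,(640,300)),np.hstack([cv2.resize(s0,(320,262)),cv2.resize(sd,(320,262))])]))
E
```

```text
[0.5471 0.1172 0.2055] [ 0.2503 -0.4362  0.3453]
```

View pics/w7.png

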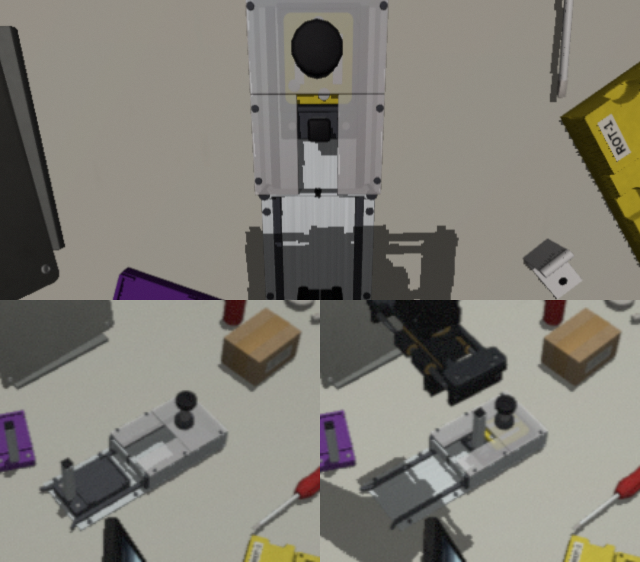

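The knob sits visibly lower in the side view (lower right against lower left), with the doors shut at row 193, the post home at (318,130), and the bracket unmoved. I'll hand it in.

>>> step_arm(
  commands=[
    {"travel": [0, 0, 0], "turn": [0, 0, 0]},
    {"travel": [0, 0, 0], "turn": [0, 0, 0]},
  ],
)

```text
time: 15.45
position: [0.5457, 0.121, 0.2035]
tool_rot: [-2.251, -2.189, -0.0]
ft_force: [-0.5, 0.2, -0.7]
grip_width: 0.008
grip_force: 0.0
```

```bash
python3 -c "
from bench import ctrl
print(ctrl.close_job())"
```

```text
the job is handed in; nothing more can be done
None
```

The job is handed in at about 15.5 s, with no verdict returned: the plate was flat in the nest before the push, the carrier met the end wall, and the last pictures show the doors shut and the knob down, with the bracket and screwdriver unmoved (the latch module was not in the last views).

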